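# Raise the webcam to full height and hold it

## Task

The webcam on the desk stand has to go up to full height for a video call. Take the stylus from its wooden holder, push the recessed red release button on the stand all the way in with its tip so that the webcam pops up a little, and put the stylus back upright in its holder. Then grip the webcam and pull it straight up past the first stop to the second stop, and finish while still holding it there, because its return spring pulls it down as soon as it is let go; leave the other things on the desk where they are.

Things in the scene. Friction and masses are not known exactly. Their poses are not given: they have to be found in the camera images.
- stylus: Loose aluminium stylus with an orange band near its top: round rod 11 mm in diameter, 150 mm long, 30 to 65 g, upright in the holder, tip down. Origin at the centre of its flat tip (8 mm across, tapering out to 11 mm over the first 12 mm), z along the rod towards its upper end. About 105 mm of it stands out of the holder at the start.
- holder: Fixed pale wooden block, 70 x 70 x 55 mm high, that holds the stylus. Origin at the centre of its underside. It may stand on either side of the desk; the blue pencil pot then stands on the other side.
- holder_mouth (a point): Centre of the holder's hole at its top face, 55 mm above the desk. The hole is round, 13.5 mm in diameter and 45 mm deep, with a chamfer about 4 mm wide round its mouth: the stylus tip rests 45 mm below this point.
- stand: Fixed grey base block of the webcam stand, 200 mm (its x) x 110 mm (its y) x 34 mm high, origin at the centre of its underside. The pole stands 50 mm from the origin towards its +x (far) end, the release button's well is 55 mm from the origin towards its -x (near) end. The fixed outer tube round the pole is 38 mm in diameter and ends 108 mm above the desk.
- button_top (a point): Centre of the top of the round red release button (17.6 mm in diameter), which lies 12 mm below the rim of its round well (20 mm in diameter) (yellow rim) in the top of the base: 22 mm above the desk. Too narrow for fingers; push it straight down with the stylus tip.
- button_cap: The red cap of the release button, 17.6 mm in diameter; origin on its axis 9 mm below its top.
- release (a joint): Travel of the release button in m: 0 up, 0.006 fully in. A spring pushes it back up: it takes 1.5 N to start it and 5 N to push it fully in. From 0.0045 on, the inner catch frees the pole: the webcam pops up about 25 mm and stays there, and the button may be let go. Until then the webcam cannot be pulled up.
- webcam: Black webcam with a white panel on top, at the head of the telescoping pole, a box 28 mm (its x) x 90 mm (its y) x 30 mm high, with a lens on its -x face, that faces the button; its axes are parallel to the stand's. Origin at the centre of its underside. Grip it across its 28 mm from above. The pole below it is 15 mm in diameter.
- webcam_center (a point): Centre of the webcam box: 140 mm above the desk before the release, about 165 mm after the pop-up, 200 mm at the first stop and 260 mm at the second stop.
- pole_thin (a joint): How far the thin upper tube (with the webcam) is out of the thick tube, in m: 0 latched in, about 0.025 after the pop-up, 0.06 at the first stop (its end stop). It takes up to about 2 N to pull it there.
- pole_thick (a joint): How far the thick tube (23 mm in diameter) is out of the stand's fixed tube, in m: 0 in, 0.06 at the second stop (end stop). It follows only once the thin tube is at its end and the pull exceeds 6 N, rising to 9 N at the second stop; both springs pull the poles back when let go.
- mug: Loose bystander: white mug, 80 mm in diameter and 90 mm high, origin at the centre of its underside.
- bust: Loose bystander: white bust, 92 mm in diameter and 166 mm high, origin at the centre of its underside.
- stapler: Loose bystander: red and black stapler, 130 x 36 x 46 mm, origin at the centre of its underside.
- paperweight: Loose bystander: amber globe paperweight, 80 mm across and 102 mm high, origin at the centre of its underside.
- tape_dispenser: Loose bystander: grey tape dispenser with a yellow roll, 140 x 50 x 75 mm, origin at the centre of its underside.
- pencil_pot: Fixed bystander: blue pot, 72 mm in diameter and 85 mm high, with pencils reaching 135 mm high, origin at the centre of its underside. It never moves.
Mind the look-alikes: they are no part of the job. Leave any orange or turquoise look-alike of the stand alone.

How it is judged (in metres and radians):
On the way, in this order (a step that is already met when the one before it is completed fails the run):
1. the release button is pushed in (over 4.5 mm) by the stylus and the webcam has popped up (value of joint release above 0.0045 m and contact force between stylus and button_cap above 0.5 N and value of joint pole_thin above 0.003 m), for 0.02 s.
2. the stylus is back upright in its holder and let go (z of stylus in the frame of holder_mouth below -0.035 m and horizontal distance between stylus and holder_mouth below 0.008 m and angle between stylus's own z axis and vertical below 0.15 rad and contact force between the fingers and stylus below 0.1 N), for 0.2 s.
3. the gripped webcam is pulled to the first stop (value of joint pole_thin above 0.056 m and contact force between the fingers and webcam above 2 N), for 0.05 s.
4. the gripped webcam is pulled on to the second stop (all of step 3 and value of joint pole_thick above 0.055 m), for 0.2 s.
At the end, for the whole second after the job is handed in: The fingers still grip the webcam (over 2 N), at rest, both poles within 5 mm of their end stops (thin over 56 mm, thick over 55 mm out; webcam centre over 250 mm up); the stylus stands in its holder, tip over 35 mm deep, within 8 mm of the axis, tilted under 0.15 rad (all of step 4 and height (world z) of webcam_center above 0.25 m and linear speed of webcam below 0.02 m/s and z of stylus in the frame of holder_mouth below -0.035 m and horizontal distance between stylus and holder_mouth below 0.008 m and angle between stylus's own z axis and vertical below 0.15 rad); the arm keeps its last pose, push and grip.
It fails at once if a loose bystander (mug, bust, stapler, paperweight, tape dispenser) is moved by more than 30 mm or tipped (distance of any of mug, bust, stapler, paperweight, tape_dispenser from where it was at the start of the episode above 0.03 m or angle between any of mug, bust, stapler, paperweight, tape_dispenser's own z axis and vertical above 0.4 rad).
It also fails if it takes over 64 s, if anything falls off the work surface, if the arm or the gripper's body presses on something with over 40 N, if the wrist force passes 120 N, or if a joint passes its speed limit or range.

## Robot

A 6-joint arm with a two-finger parallel gripper is mounted at the origin on the work surface. World frame = base frame: x ahead of the robot, y to its left, z up, the work surface at z = 0. Lengths are in mm, angles in degrees, forces in N, time in s.
With the tool pointing down it reaches from about 300 to 850 mm from the base axis. Payload 4.2 kg.
Tool frame: the origin (TCP) lies on the centre line of the jaws, within the pads' length; the fingertips stand 11 mm ahead of it and the grasp point (between the pads) lies 8 mm behind it; z points along the fingers, y is the line along which they close (so a half turn about z gives the same grasp; the last joint's range is limited). The gripper opens to 91 mm and grips with 3 to 60 N. Pads are 32 mm wide; open, the fingers measure 118 mm over their backs; the gripper's body (76 mm by 178 mm) begins 60 mm behind the grasp point.
Start: joints at [69.328, 18.312, 89.639, -0, 72.044, -1.146], TCP at [192.191, 541.945, 224.976] pointing down, gripper open.
Joint ranges: [-177.97, 177.97], [-48.28, 115.42], [12.27, 149.76], [-77.06, 257.06], [2.81, 150.46], [-146.56, 146.56]. Speed limits (degrees/s): [147.25, 147.25, 180, 180, 180, 180].

## Interface

Orientations are given as [roll, pitch, yaw] about the fixed x, y, z axes, in that order (R = Rz(yaw) Ry(pitch) Rx(roll)).
In Python, from workcell import env, grab_frame, camera_model, models gives the robot as it stands.
- The arm moves only by the shell command python3 -m crank 'ROWS' [FORCE]. ROWS is text: rows parted by semicolons, each of 7 numbers parted by spaces: the closure, from -1 (fully open) to 1 (shut), so that 0 is half open, then the shift along the tool's x, y, z in mm, then the turn, a rotation vector about the tool's x, y, z in degrees. A call has 1 to 10 rows; each row shifts and turns the commanded pose from where the row before left it, along the tool's axes as they then stand; what a row does not reach is not made up. A row lasts 1/8 s, in which the tool goes at most 62.5 mm and 10.7 degrees, less where a joint would pass 70% of its speed; a pose out of reach is approached as far as the arm can. A call is refused whole if a number of a shift passes 62.5 or a number of a turn 10.7, either way. A call with a gripper value outside its range is refused whole. The fingers move at their own pace and stop on an object; FORCE is the grip in N (left out, the last holds). Time passes only in rows, so rows that do not move let the fingers close. It gives the time, the measured TCP pose, the force, the opening and the grip force at its end, in the units of the state.
- env.state(): the state, without advancing time (a new reading comes with each control period).
- grab_frame(name): name is "side" or "top"; returns the picture (480x640x3 uint8, blue, green, red); there is no depth.
- camera_model(name): a dict with "K" (3x3 intrinsics, pixels), "k1" (the pictures are not rectified: a ray, as slopes to the right and down, at radius r is drawn at 1 + k1 r^2 times it, then the intrinsics apply), "R" (3x3) and "t" (3): a world point X has camera coordinates R X + t. Camera axes: x right, y down, z forward; pixel columns grow to the right and rows downward; lengths in mm; the calibration is good to about 2 mm. A picture is of the moment at which its call begins. camera_model takes no time and is no camera call.
- env.job_done(): hands the job in; it is judged then, once.
Trained networks look in the newest picture that a camera, given by its name, has taken for a name from the list of things; names that differ only in an ending like _2 or _b are one class to them, and where a whole thing is asked for, a point or a joint stands for the part that bears it (a point fixed in the world has none). Each returns a list of dicts, best first, with "p" (0 to 1); they miss things now and then, are a little off and sometimes report something else, mostly with a low value. They report only what shows in the picture. A call takes as long as a camera call. They do not tell look-alikes from the thing itself.
- models.search_frame(name, camera): "point" ([x, y, z] in mm, in world coordinates, good to about 4 mm: the middle of the surface that is visible of it).
The state is a dict: "time_s": time; "qpos": joint angles; "qvel": joint speeds; "effort": joint torques, N m; "ee_pos": TCP position; "ee_rot": TCP orientation; "force": force on the tool from outside, world axes, zero at the start; "torque": the same for the moment, N m; "gripper_width": finger opening in mm; "gripper_force": force on a finger pad.
Only numpy, scipy, OpenCV 4.12 (cv2) and the standard library are available. Lean on these libraries where they do the work, as an engineer would, in place of code of your own. Each camera call takes 0.05 s, during which the arm holds its last target. There are 200 camera calls.

## Working session

There is one attempt and no reset: what is moved stays moved. The work goes in short steps, Python scripts to look and compute and a shell command to move; the robot and the scene stay as the last step left them, time stands still between calls to the robot, and variables do not carry over. Pictures are saved under pics/ and viewed, at most 10 in all, crops included, and the job is handed in when it is done.

```bash
ls; mkdir -p pics; python3 - <<'E'
from workcell import env, grab_frame, camera_model, models
import cv2
for c in("top","side"):
    cv2.imwrite(f"pics/{c}0.png",grab_frame(c))
    m=camera_model(c);print(c,m)
for n in("stylus","holder","stand","button_cap","webcam","pencil_pot","mug","bust","stapler","paperweight","tape_dispenser"):
    for c in("top","side"):
        print(n,c,[( [round(v) for v in d["point"]],round(d["p"],2)) for d in models.search_frame(n,c)][:3])
s=env.state();print(s["time_s"],s["ee_pos"],s["ee_rot"],s["gripper_width"])
E
```

```text
pics
top {'K': array([[514.31397251,   0.        , 321.96422716],
       [  0.        , 514.31397251, 243.11222243],
       [  0.        ,   0.        ,   1.        ]]), 'k1': -0.14795115592095961, 'R': array([[-0.05601429, -0.99842711, -0.00238936],
       [-0.97400632,  0.05516999, -0.21969971],
       [ 0.21948597, -0.00997907, -0.97556462]]), 't': array([  -9.57578059,  485.3111525 , 1402.21181318])}
side {'K': array([[490.07286473,   0.        , 317.35464782],
       [  0.        , 490.07286473, 245.61020522],
       [  0.        ,   0.        ,   1.        ]]), 'k1': -0.03712032059090565, 'R': array([[ 0.94515548, -0.32638716, -0.01235078],
       [-0.18394248, -0.50065381, -0.84587879],
       [ 0.26990051,  0.80175881, -0.53323216]]), 't': array([-450.03004593,  178.87606355, 1077.94575339])}
stylus top [([483, -264, 121], 0.48)]
stylus side [([489, -268, 113], 0.57)]
holder top [([577, 13, 158], 0.33)]
holder side [([482, -286, 54], 0.98), ([577, -1, 154], 0.4)]
stand top [([226, -281, 36], 0.85), ([215, 277, 38], 0.67), ([536, 20, 33], 0.56)]
stand side [([234, -302, 33], 0
[... 220 characters left out ...]
5, 271, 151], 0.57), ([579, -1, 154], 0.56)]
pencil_pot top [([545, 267, 49], 0.62)]
pencil_pot side [([536, 236, 61], 0.77)]
mug top [([680, 345, 44], 0.89)]
mug side [([665, 316, 57], 0.79), ([486, -267, 110], 0.36)]
bust top [([646, -342, 85], 0.76)]
bust side [([646, -370, 87], 0.57)]
stapler top [([382, -448, 50], 0.76)]
stapler side [([382, -467, 42], 0.65)]
paperweight top [([451, 408, 84], 0.87), ([534, 18, 35], 0.19)]
paperweight side [([452, 398, 64], 0.98)]
tape_dispenser top [([524, -458, 39], 0.81)]
tape_dispenser side [([522, -482, 36], 0.73), ([483, -288, 55], 0.66)]
1.2 [192.200726   541.92001671 224.96573751] [ 1.79997531e+02 -5.84068444e-04  1.60472483e+02] 91.1465395216659
```

View pics/top0.png

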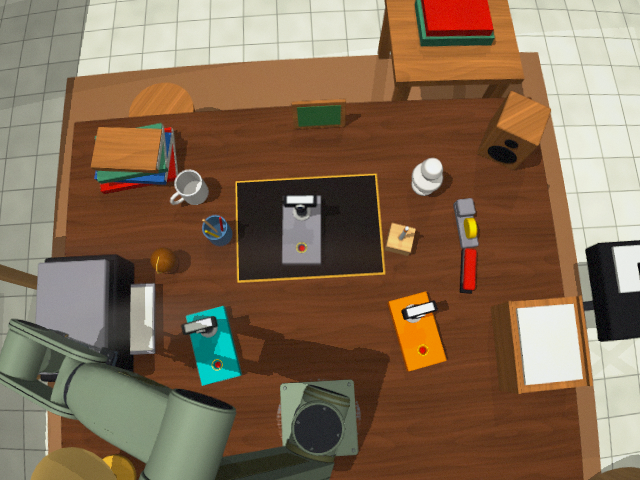

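View pics/side0.png

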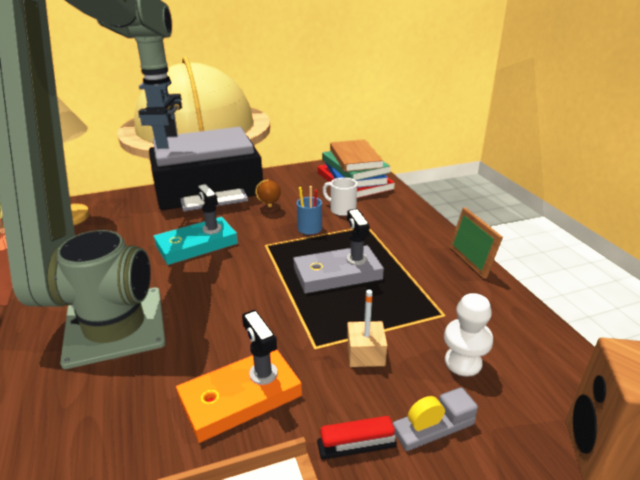

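The real stand is the grey one at top (302,230). The turquoise one at (213,345) and the orange one at (417,330) are look-alikes. The holder with the stylus is at top (401,238) and side (367,340). I'll confirm this in one enlarged crop.

```bash
cat > h.py <<'E'
import numpy as np, cv2
from workcell import env, grab_frame, camera_model, models
def ray(c,uv):
    m=camera_model(c); R=np.array(m["R"]);t=np.array(m["t"])
    p=cv2.undistortPoints(np.array([[uv]],float),np.array(m["K"]),np.array([m["k1"],0,0,0.])).ravel()
    return -R.T@t, R.T@np.r_[p,1]
def atz(c,uv,z):
    o,d=ray(c,uv); return o+d*(z-o[2])/d[2]
def proj(c,X):
    m=camera_model(c); 
    return cv2.projectPoints(np.array([X],float),cv2.Rodrigues(np.array(m["R"]))[0],np.array(m["t"],float),np.array(m["K"]),np.array([m["k1"],0,0,0.]))[0].ravel()
def tri(u1,u2):
    o1,d1=ray("top",u1);o2,d2=ray("side",u2)
    s=np.linalg.lstsq(np.c_[d1,-d2],o2-o1,rcond=None)[0]
    a,b=o1+s[0]*d1,o2+s[1]*d2
    return (a+b)/2,np.linalg.norm(a-b)
E
python3 - <<'E'
import cv2,numpy as np
t=cv2.imread("pics/top0.png");s=cv2.imread("pics/side0.png")
a=cv2.resize(t[185:275,270:430],None,fx=5,fy=5,interpolation=cv2.INTER_CUBIC)
cv2.imwrite("pics/topc.png",a)
b=cv2.resize(s[205:370,285:445],None,fx=3.6,fy=3.6,interpolation=cv2.INTER_CUBIC)
cv2.imwrite("pics/sidec.png",b)
E
```

```text
(no output)
```

View pics/topc.png

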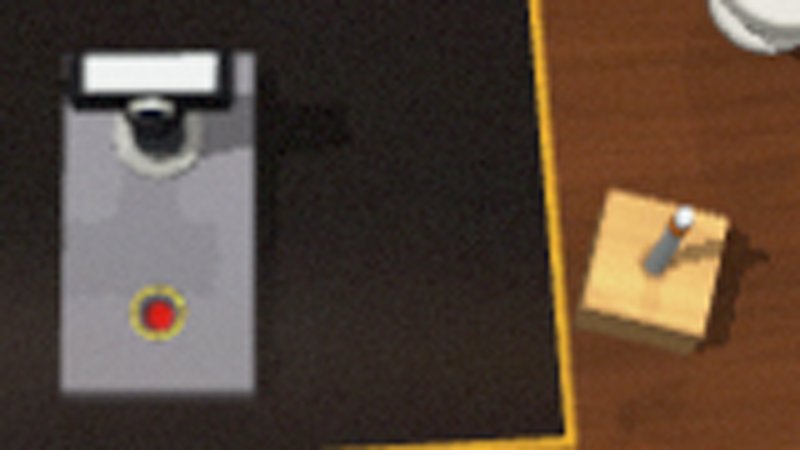

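View pics/sidec.png

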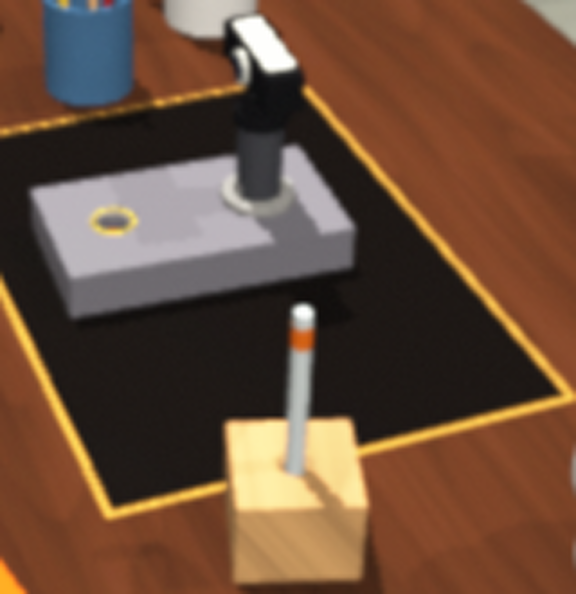

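```bash
python3 - <<'E'
from h import *
np.set_printoptions(precision=1,suppress=True)
T=lambda x,y:(270+(x+.5)/5-.5,185+(y+.5)/5-.5)
S=lambda x,y:(285+(x+.5)/3.6-.5,205+(y+.5)/3.6-.5)
for n,t,s,z in [("rim",(158,313),(115,221),34),("stytop",(684,216),(303,313),160),("mouth",(653,270),(295,473),55),("holdtop",(657,263),(293,465),55),("webtop",(150,73),(267,45),155)]:
    print(n,tri(T(*t),S(*s)),atz("top",T(*t),z),atz("side",S(*s),z))
hc=[atz("top",T(*p),55) for p in[(611,190),(729,218),(704,336),(583,308)]]
print("holder corners",hc)
print("side",[atz("side",S(*p),55) for p in[(224,422),(352,420),(365,508),(232,510)]])
b=[atz("top",T(*p),34) for p in[(60,52),(253,52),(256,392),(62,392)]];print(b)
print([atz("side",S(*p),34) for p in[(32,188),(297,147),(353,232),(72,278)]])
print("tcp proj",proj("top",[192.2,541.9,225]),proj("side",[192.2,541.9,225]),proj("side",[192.2,541.9,214]))
E
```

```text
rim (array([481.2,  22.8,  33.4]), np.float64(2.4261782425166896)) [479.9  23.   34. ] [482.2  22.2  34. ]
stytop (array([ 489.5, -261.7,  158.2]), np.float64(0.22177222076679998)) [ 489.  -261.3  160. ] [ 488.6 -263.8  160. ]
mouth (array([ 488.2, -261.6,   46.5]), np.float64(3.9322965573518607)) [ 484.3 -259.7   55. ] [ 486.2 -269.9   55. ]
holdtop (array([ 488.4, -262.5,   53.9]), np.float64(0.19206348759058842)) [ 488.3 -262.4   55. ] [ 487.8 -263.7   55. ]
webtop (array([587.2,  17.1, 153.4]), np.float64(2.7413648010554494)) [585.4  17.4 155. ] [587.7  14.8 155. ]
holder corners [array([ 532.6, -239.8,   55. ]), array([ 512.3, -306.2,   55. ]), array([ 444.5, -285.3,   55. ]), array([ 464.5, -217.9,   55. ])]
side [array([ 465.4, -217.7,   55. ]), array([ 534.3, -240.9,   55. ]), array([ 510.3, -307.6,   55. ]), array([ 443. , -284.8,   55. ])]
[array([640. ,  73.3,  34. ]), array([633.4, -40. ,  34. ]), array([430.7, -30.5,  34. ]), array([436.9,  79.9,  34. ])]
[array([440.6,  80.9,  34. ]), array([637.7,  66.3,  34. ]), array([629.3, -45.6,  34. ]), array([434.5, -30.2,  34. ])]
tcp proj [ 94.2 356. ] [166.2 138.3] [166.8 141.8]
```

```bash
python3 -m crank '-1 -39 -47 0 0 0 0;-1 -39 -47 0 0 0 0;-1 -39 -47 0 0 0 0;-1 -39 -47 0 0 0 0;-1 -39 -47 0 0 0 0;-1 -39 -47 0 0 0 0;-1 -39 -47 0 0 0 0;-1 -39 -47 0 0 0 0;-1 -39 -47 0 0 0 0;-1 -39 -47 0 0 0 0'
python3 -m crank '-1 -39 -47 0 0 0 0;-1 -39 -47 0 0 0 0;-1 -39 -47 0 0 0 0;-1 -39 -47 0 0 0 0;-1 0 0 0 0 0 10;-1 0 0 0 0 0 10;-1 0 0 0 0 0 10;-1 0 0 0 0 0 10;-1 0 0 0 0 0 10;-1 0 0 0 0 0 10'
python3 -m crank '-1 0 0 0 0 0 10;-1 0 0 0 0 0 10;-1 0 0 0 0 0 10;-1 0 0 0 0 0 10;-1 0 0 0 0 0 10;-1 0 0 0 0 0 10;-1 0 0 0 0 0 10;-1 0 0 0 0 0 10;-1 0 0 0 0 0 10;-1 0 0 0 0 0 10'
python3 -c "from h import *;s=env.state();print(s['ee_pos'],s['ee_rot'],s['qpos'])"
```

```text
time_s: 2.45
ee_pos: [403.2, -33.4, 225.4]
ee_rot: [180.0, 0.1, 160.4]
force: [2.1, 0.8, 0.3]
gripper_width: 91.2
gripper_force: 0.0
time_s: 3.7
ee_pos: [486.9, -260.7, 224.9]
ee_rot: [180.0, -0.0, 100.1]
force: [0.3, -0.0, 0.6]
gripper_width: 91.3
gripper_force: 0.0
time_s: 4.95
ee_pos: [486.9, -260.7, 224.9]
ee_rot: [-180.0, -0.0, 0.1]
force: [0.9, 0.2, -0.9]
gripper_width: 91.2
gripper_force: 0.0
[ 486.8622046  -260.68430443  224.92308065] [-1.79994921e+02 -2.81509535e-03  1.45680745e-01] [-2.93628692e+01  1.62648319e+01  9.26225073e+01  6.13719619e-03
  7.11127126e+01  6.04894632e+01]
```

```bash
python3 -m crank '-1 1.6 1.6 30 0 0 0;-1 0 0 30 0 0 0;-1 0 0 30 0 0 0;-1 0 0 28 0 0 0;-1 0 0 0 0 0 0'
python3 -m crank '1 0 0 0 0 0 0;1 0 0 0 0 0 0;1 0 0 0 0 0 0;1 0 0 0 0 0 0;1 0 0 0 0 0 0;1 0 0 0 0 0 0;1 0 0 0 0 0 0;1 0 0 0 0 0 0' 40
python3 - <<'E'
from h import *
t=cv2.resize(grab_frame("top")[170:290,330:470],(560,480),interpolation=cv2.INTER_CUBIC)
s=cv2.resize(grab_frame("side")[205:385,300:440],(240*2-107,480),interpolation=cv2.INTER_CUBIC)
cv2.imwrite("pics/g1.png",cv2.resize(np.hstack([t[:,100:500],s]),None,fx=1,fy=1))
E
```

```text
time_s: 5.58
ee_pos: [487.1, -261.5, 105.1]
ee_rot: [-179.9, 0.2, 0.5]
force: [-0.1, -0.9, -1.2]
gripper_width: 91.5
gripper_force: 0.0
time_s: 6.58
ee_pos: [488.5, -262.3, 106.9]
ee_rot: [-180.0, 0.0, 0.5]
force: [0.1, 0.1, 0.2]
gripper_width: 14.1
gripper_force: 0.0
```

View pics/g1.png

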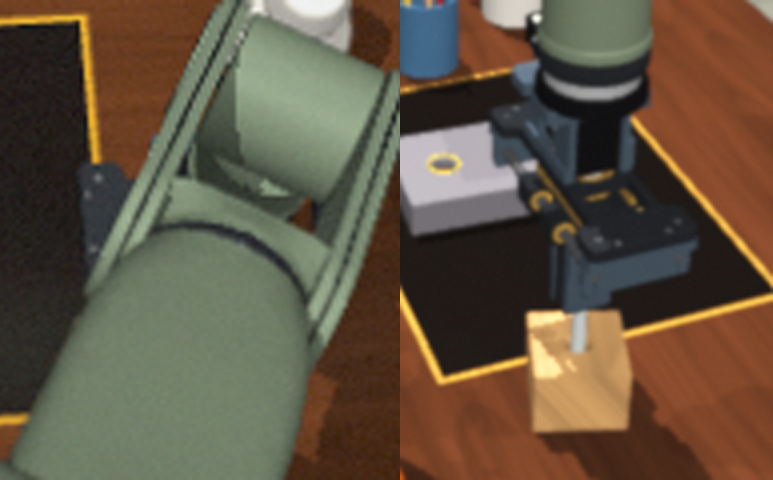

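The side view shows the fingers round the rod, which stays upright in the mouth at (580,350). They are still closing, so I'll let them finish and then lift.

```bash
python3 -m crank '1 0 0 0 0 0 0;1 0 0 0 0 0 0;1 0 0 0 0 0 0;1 0 0 0 0 0 0' 40
python3 -m crank '1 0 0 -5 0 0 0;1 0 0 -15 0 0 0;1 0 0 -25 0 0 0;1 0 0 -30 0 0 0;1 0 0 0 0 0 0'
```

```text
time_s: 7.18
ee_pos: [488.5, -262.3, 106.9]
ee_rot: [-180.0, 0.0, 0.5]
force: [-0.1, 0.1, -0.6]
gripper_width: 10.2
gripper_force: 40.0
time_s: 7.8
ee_pos: [490.1, -263.2, 185.3]
ee_rot: [179.8, -0.4, 0.5]
force: [0.0, 0.1, -1.2]
gripper_width: 10.3
gripper_force: 40.0
```

```bash
python3 -m crank '1 0 -15 0 0 0 0;1 -1 -30 0 0 0 0;1 -1 -45 0 0 0 0;1 -1 -50 0 0 0 0;1 -1 -50 0 0 0 0;1 -1 -45 0 0 0 0;1 0 -30 0 0 0 0;1 0 -15 0 0 0 0;1 0 -5 0 0 0 0;1 0 0 0 0 0 0'
python3 -m crank '1 0 0 10 0 0 0;1 0 0 15 0 0 0;1 0 0 8 0 0 0;1 0 0 5 0 0 0;1 0 0 0 0 0 0;1 0 0 0 0 0 0'
python3 - <<'E'
from h import *
cv2.imwrite("pics/t2.png",grab_frame("top"));I=grab_frame("side");cv2.imwrite("pics/s2.png",I)
cv2.imwrite("pics/s2c.png",cv2.resize(I[180:300,250:400],None,fx=5,fy=5,interpolation=cv2.INTER_CUBIC))
s=env.state();print(s["ee_pos"],s["ee_rot"])
for X in([480.7,22.5,34],s["ee_pos"]-[0,0,97]): print(X,(proj("side",X)-[250,180])*5)
E
```

```text
time_s: 9.05
ee_pos: [481.0, 22.3, 181.7]
ee_rot: [180.0, 0.0, 0.5]
force: [-0.3, -0.3, -0.9]
gripper_width: 10.2
gripper_force: 40.0
time_s: 9.8
ee_pos: [481.4, 22.7, 144.2]
ee_rot: [-180.0, -0.0, 0.5]
force: [-0.1, 0.4, -0.3]
gripper_width: 10.5
gripper_force: 40.0
[481.42941956  22.68663163 144.32491402] [-1.79995105e+02 -5.54846396e-02  4.76021213e-01]
[480.7, 22.5, 34] [329.75810901 430.37379923]
[481.42941956  22.68663163  47.32491402] [330.66507153 407.48931502]
```

View pics/s2c.png

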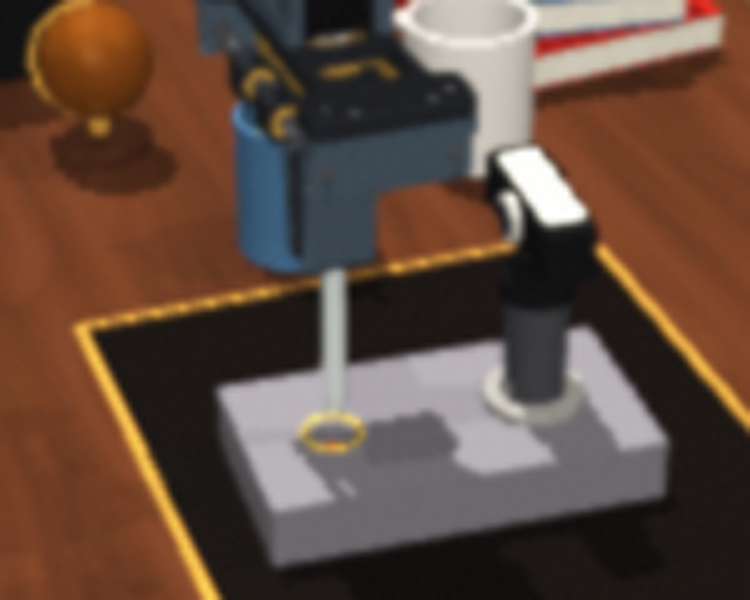

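The tip is at crop (336,410), straight above the yellow rim centred at (333,432), about 1 mm too far in +x. I'll correct that and push.

```bash
python3 -m crank '1 -0.8 0 6 0 0 0;1 0 0 7 0 0 0;1 0 0 6 0 0 0;1 0 0 4 0 0 0;1 0 0 1 0 0 0;1 0 0 0 0 0 0'
python3 -m crank '1 0 0 2 0 0 0;1 0 0 2 0 0 0;1 0 0 0 0 0 0;1 0 0 0 0 0 0'
```

```text
time_s: 10.65
ee_pos: [480.4, 22.7, 119.9]
ee_rot: [-180.0, -0.0, 0.5]
force: [0.2, -0.2, -0.7]
gripper_width: 10.1
gripper_force: 40.0
time_s: 11.15
ee_pos: [480.7, 22.7, 116.2]
ee_rot: [-180.0, -0.1, 0.5]
force: [0.2, -0.1, 2.7]
gripper_width: 10.0
gripper_force: 40.0
```

```bash
python3 -m crank '1 0 0 2 0 0 0;1 0 0 1.5 0 0 0;1 0 0 1 0 0 0;1 0 0 0 0 0 0;1 0 0 0 0 0 0'
python3 -c "
from h import *
I=grab_frame('side');cv2.imwrite('pics/s3.png',cv2.resize(I[180:300,250:400],None,fx=4,fy=4))
print([d for d in models.search_frame('webcam','side')])"
```

```text
time_s: 11.78
ee_pos: [480.9, 22.7, 112.6]
ee_rot: [-180.0, -0.1, 0.5]
force: [-0.3, 0.5, 11.4]
gripper_width: 10.1
gripper_force: 40.0
[{'point': [582.6, 5.0, 174.3], 'p': 0.85}, {'point': [258.3, 270.6, 150.7], 'p': 0.66}, {'point': [268.3, -295.2, 158.4], 'p': 0.63}]
```

The button is bottomed out (11 N at the expected depth) and the webcam is up by about 20 mm. I'll take the stylus back.

```bash
python3 -m crank '1 0 0 -5 0 0 0;1 0 0 -10 0 0 0;1 0 0 -20 0 0 0;1 0 0 -20 0 0 0;1 0 0 -15.5 0 0 0;1 0 15 0 0 0 0;1 1 30 0 0 0 0;1 1.8 45 0 0 0 0;1 1 50 0 0 0 0;1 1 50 0 0 0 0'
python3 -m crank '1 1 45 0 0 0 0;1 0 30 0 0 0 0;1 0 15 0 0 0 0;1 0 5 0 0 0 0;1 0 0 8 0 0 0;1 0 0 8 0 0 0;1 0 0 4 0 0 0;1 0 0 0 0 0 0;1 0 0 0 0 0 0'
python3 - <<'E'
from h import *
T=grab_frame("top");I=grab_frame("side")
cv2.imwrite("pics/s4.png",cv2.resize(I[240:370,300:440],None,fx=5,fy=4.6*1,interpolation=cv2.INTER_CUBIC))
s=env.state();print(s["ee_pos"],s["ee_rot"])
for X in([488.3,-262.5,55],s["ee_pos"]-[0,0,96.7]): print((proj("side",X)-[300,240])*[5,4.6]+2)
E
```

```text
time_s: 13.12
ee_pos: [485.5, -169.4, 180.8]
ee_rot: [-180.0, 0.1, 0.5]
force: [0.5, 0.8, -0.7]
gripper_width: 10.0
gripper_force: 40.0
time_s: 14.25
ee_pos: [488.7, -262.1, 162.1]
ee_rot: [180.0, -0.0, 0.5]
force: [0.4, 0.3, 0.9]
gripper_width: 9.9
gripper_force: 40.0
[ 488.69462987 -262.27854041  162.21523703] [ 1.79987570e+02 -3.42054572e-02  4.83949830e-01]
[332.14534729 431.47897176]
[333.94716352 412.56423547]
```

View pics/s4.png

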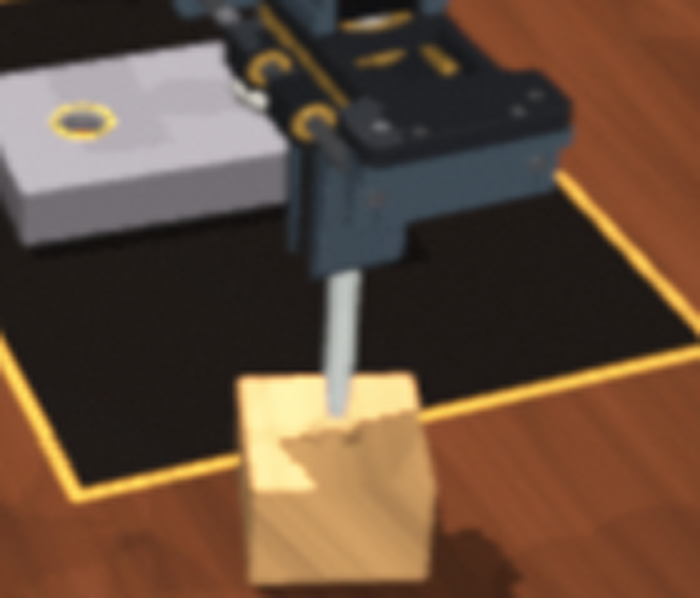

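The tip (338,413) is above the hole and the rod is upright. Inserting it slowly.

```bash
python3 -m crank '1 0 0 5 0 0 0;1 0 0 4 0 0 0;1 0 0 4 0 0 0;1 0 0 4 0 0 0;1 0 0 4 0 0 0;1 0 0 0 0 0 0'
```

```text
time_s: 15.1
ee_pos: [488.3, -262.2, 140.5]
ee_rot: [-180.0, 0.0, 0.5]
force: [-1.0, -0.5, -0.7]
gripper_width: 10.6
gripper_force: 40.0
```

```bash
python3 -m crank '1 0 0 6 0 0 0;1 0 0 6 0 0 0;1 0 0 6 0 0 0;1 0 0 5 0 0 0;1 0 0 4 0 0 0;1 0 0 4 0 0 0;1 0 0 1.5 0 0 0;1 0 0 0 0 0 0;1 0 0 0 0 0 0'
```

```text
time_s: 16.23
ee_pos: [488.6, -262.3, 108.6]
ee_rot: [180.0, -0.0, 0.5]
force: [0.5, 0.5, -0.3]
gripper_width: 10.2
gripper_force: 40.0
```

```bash
python3 -m crank '0 0 0 1 0 0 0;0 0 0 0 0 0 0;-0.2 0 0 0 0 0 0;-0.2 0 0 0 0 0 0;-0.2 0 0 0 0 0 0;-0.2 0 0 0 0 0 0;-0.2 0 0 0 0 0 0;-0.2 0 0 0 0 0 0'
python3 -m crank '-0.2 0 0 -20 0 0 0;-0.2 0 0 -40 0 0 0;-0.2 0 0 -50 0 0 0;-0.2 0 0 -40 0 0 0;-0.2 0 0 0 0 0 0'
python3 - <<'E'
from h import *
T=grab_frame("top");I=grab_frame("side")
cv2.imwrite("pics/s5.png",cv2.resize(I[200:370,270:440],None,fx=3.5,fy=3.5,interpolation=cv2.INTER_CUBIC))
print(models.search_frame("stylus","side"),models.search_frame("webcam","side"),models.search_frame("webcam","top"))
E
```

```text
time_s: 17.23
ee_pos: [488.5, -262.3, 107.4]
ee_rot: [-180.0, -0.0, 0.5]
force: [0.2, -0.6, -0.6]
gripper_width: 54.7
gripper_force: 0.0
time_s: 17.85
ee_pos: [490.0, -263.2, 261.1]
ee_rot: [179.8, -0.4, 0.5]
force: [0.8, -0.0, -0.3]
gripper_width: 54.9
gripper_force: 0.0
[{'point': [486.1, -264.8, 111.6], 'p': 0.64}] [{'point': [272.4, -294.4, 156.1], 'p': 0.95}, {'point': [572.7, 22.2, 169.3], 'p': 0.37}] [{'point': [264.0, 286.0, 156.4], 'p': 0.95}, {'point': [577.7, 20.7, 175.0], 'p': 0.93}, {'point': [276.7, -301.3, 155.4], 'p': 0.72}]
```

View pics/s5.png

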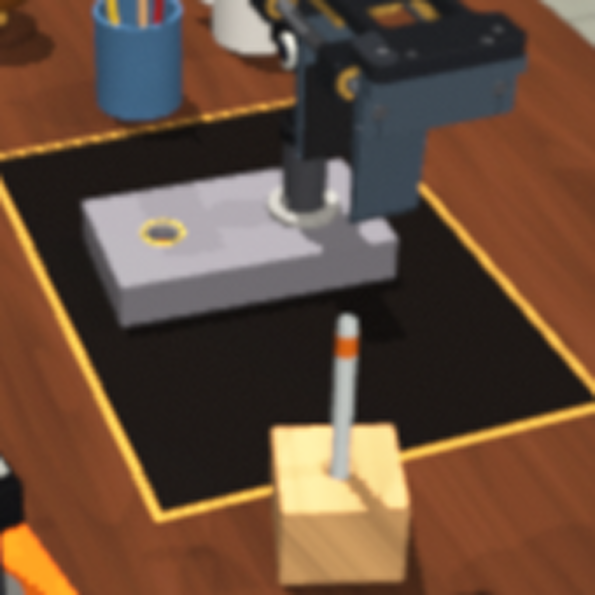

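The stylus stands upright in its holder (top at crop (346,320), mouth at (340,475)). Now the webcam.

```bash
python3 -m crank '-0.3 14.3 -39.7 0 0 0 0;-0.3 14.3 -39.7 0 0 0 0;-0.3 14.3 -39.7 0 0 0 0;-0.3 14.3 -39.7 0 0 0 0;-0.3 14.3 -39.7 0 0 0 0;-0.3 14.3 -39.7 0 0 0 0;-0.3 14.1 -39.6 0 0 0 0;-0.3 0 0 0 0 0 -9.6;-0.3 0 0 0 0 0 -9.6;-0.3 0 0 0 0 0 -9.6'
python3 -m crank '-0.3 0 0 0 0 0 -9.6;-0.3 0 0 0 0 0 -9.6;-0.3 0 0 0 0 0 -9.6;-0.3 0 0 0 0 0 -9.6;-0.3 0 0 0 0 0 -9.6;-0.3 0 0 0 0 0 -9.4;-0.3 0 0 0 0 0 0;-0.3 0 0 0 0 0 0'
```

```text
time_s: 19.35
ee_pos: [585.6, 16.6, 255.8]
ee_rot: [-179.9, 0.1, 29.6]
force: [-0.3, -0.8, 0.1]
gripper_width: 59.1
gripper_force: 0.0
time_s: 20.35
ee_pos: [585.9, 16.3, 256.7]
ee_rot: [-179.9, -0.0, 86.5]
force: [0.2, 0.1, 0.5]
gripper_width: 59.3
gripper_force: 0.0
```

```bash
python3 -m crank '-0.3 0 0 25 0 0 0;-0.3 0 0 20 0 0 0;-0.3 0 0 10 0 0 0;-0.3 0 0 10 0 0 0;-0.3 0 0 10 0 0 0;-0.3 0 0 10 0 0 0;-0.3 0 0 10 0 0 0;-0.3 0 0 4 0 0 0;-0.3 0 0 0 0 0 0'
python3 - <<'E'
from h import *
I=grab_frame("side")
cv2.imwrite("pics/s6.png",cv2.resize(I[170:300,280:430],None,fx=4,fy=4,interpolation=cv2.INTER_CUBIC))
E
```

```text
time_s: 21.48
ee_pos: [586.0, 16.3, 158.2]
ee_rot: [-180.0, -0.0, 86.7]
force: [-0.2, -1.1, -0.2]
gripper_width: 59.6
gripper_force: 0.0
```

View pics/s6.png

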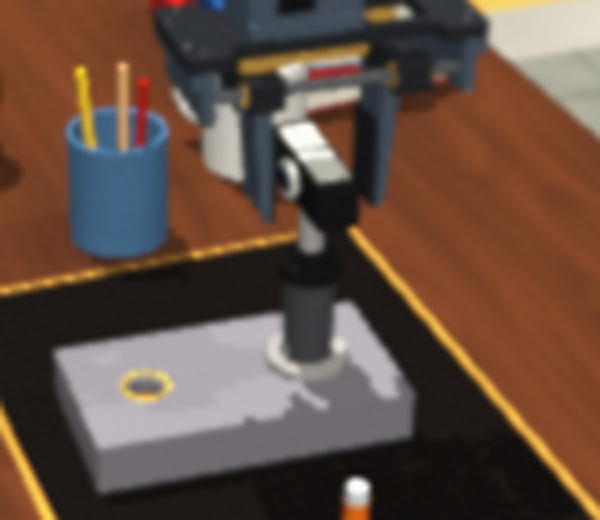

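The fingers straddle the webcam at (315,175) in the crop, with clearance on both sides. Closing.

```bash
python3 -m crank '1 0 0 0 0 0 0;1 0 0 0 0 0 0;1 0 0 0 0 0 0;1 0 0 0 0 0 0;1 0 0 0 0 0 0;1 0 0 0 0 0 0;1 0 0 0 0 0 0;1 0 0 0 0 0 0;1 0 0 0 0 0 0;1 0 0 0 0 0 0' 45
```

```text
time_s: 22.78
ee_pos: [585.7, 16.3, 158.3]
ee_rot: [-179.9, -0.0, 86.7]
force: [-2.2, 0.4, 0.5]
gripper_width: 27.9
gripper_force: 45.0
```

```bash
python3 -m crank '1 0 0 -5 0 0 0;1 0 0 -8 0 0 0;1 0 0 -8 0 0 0;1 0 0 -8 0 0 0;1 0 0 -5 0 0 0;1 0 0 -3 0 0 0;1 0 0 0 0 0 0'
python3 -m crank '1 0 0 -5 0 0 0;1 0 0 -8 0 0 0;1 0 0 -8 0 0 0;1 0 0 -8 0 0 0;1 0 0 -8 0 0 0;1 0 0 -8 0 0 0;1 0 0 -5 0 0 0;1 0 0 0 0 0 0'
```

```text
time_s: 23.65
ee_pos: [585.8, 16.3, 194.7]
ee_rot: [-179.9, -0.0, 86.7]
force: [-3.5, 1.1, -6.2]
gripper_width: 27.9
gripper_force: 45.0
time_s: 24.65
ee_pos: [585.8, 16.4, 245.7]
ee_rot: [-180.0, -0.0, 86.7]
force: [-4.4, 1.1, -8.7]
gripper_width: 27.6
gripper_force: 45.0
```

```bash
python3 -m crank '1 0 0 -2 0 0 0;1 0 0 -2 0 0 0;1 0 0 -1.5 0 0 0;1 0 0 0 0 0 0;1 0 0 0 0 0 0'
```

```text
time_s: 25.28
ee_pos: [585.9, 16.3, 250.8]
ee_rot: [-180.0, -0.0, 86.7]
force: [-4.2, 1.0, -7.9]
gripper_width: 27.8
gripper_force: 45.0
```

```bash
python3 -m crank '1 0 0 -1 0 0 0;1 0 0 -1 0 0 0;1 0 0 0 0 0 0;1 0 0 0 0 0 0'; python3 -m crank '1 0 0 -1 0 0 0;1 0 0 0 0 0 0;1 0 0 0 0 0 0'
```

```text
time_s: 25.78
ee_pos: [585.9, 16.3, 252.9]
ee_rot: [-180.0, -0.0, 86.7]
force: [-4.8, 0.4, -8.2]
gripper_width: 27.6
gripper_force: 45.0
time_s: 26.15
ee_pos: [585.9, 16.3, 253.8]
ee_rot: [-180.0, -0.0, 86.7]
force: [-5.6, 0.5, -9.4]
gripper_width: 27.4
gripper_force: 45.0
```

```bash
python3 -m crank '1 0 0 -1 0 0 0;1 0 0 0 0 0 0;1 0 0 0 0 0 0'; python3 -m crank '1 0 0 -1 0 0 0;1 0 0 0 0 0 0;1 0 0 0 0 0 0'
```

```text
time_s: 26.52
ee_pos: [585.9, 16.3, 253.9]
ee_rot: [-179.9, 0.0, 86.7]
force: [-2.7, -0.4, -18.6]
gripper_width: 27.5
gripper_force: 45.0
time_s: 26.9
ee_pos: [585.8, 16.3, 254.0]
ee_rot: [-179.9, 0.0, 86.7]
force: [-1.7, 0.2, -25.0]
gripper_width: 28.1
gripper_force: 45.0
```

```bash
python3 -m crank '1 0 0 1 0 0 0;1 0 0 0 0 0 0;1 0 0 0 0 0 0;1 0 0 0 0 0 0'
python3 - <<'E'
from h import *
I=grab_frame("side")
cv2.imwrite("pics/s7.png",cv2.resize(I[130:360,280:430],None,fx=2.6,fy=2.6,interpolation=cv2.INTER_CUBIC))
for z in(245,275):print(z,((proj("side",[585.9,-28.7,z])-[280,130])*2.6))
E
```

```text
time_s: 27.4
ee_pos: [585.8, 16.3, 254.0]
ee_rot: [-179.9, -0.0, 86.7]
force: [-2.1, 1.3, -26.3]
gripper_width: 28.0
gripper_force: 45.0
245 [226.59062746 157.3693986 ]
275 [228.05815677 124.97008905]
```

View pics/s7.png

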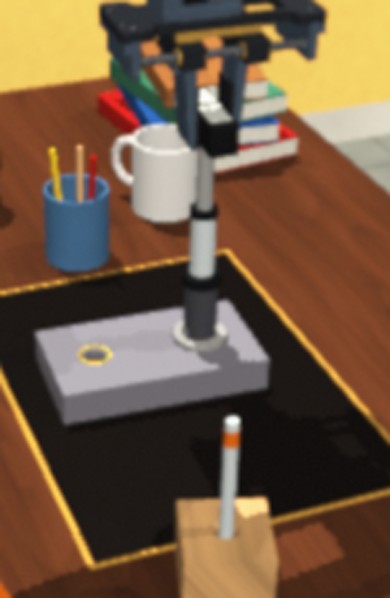

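The webcam's near face spans rows of about 125 to 155, which matches the predicted 125 to 157 at full height. Both poles are out and the stylus is upright in its holder (232,425)–(228,530). Handing in.

```bash
python3 -c "
from workcell import env
print(env.job_done())"
```

```text
the job is handed in; nothing more can be done
None
```

I handed the job in with the webcam gripped and held at the second stop, the button pressed with the stylus and the stylus back upright in its holder; nothing else was touched, and the hand-in gave no verdict.

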